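# Push the plate home and shut the plate-rack door

### The arm

A 7-joint arm with a two-finger parallel gripper is mounted at the origin on the work surface. World frame = base frame: x ahead of the robot, y to its left, z up, the work surface at z = 0. Lengths are in mm, angles in rad, forces in N, time in s.
With the tool pointing down it reaches from about 400 to 875 mm from the base axis. Payload 6.5 kg.
Tool frame: the origin (TCP) lies on the centre line of the jaws, within the pads' length; the fingertips stand r.tip_extent ahead of it and the grasp point (between the pads) lies 8 mm behind it (r.tip_extent is the distance from the TCP to the fingertips, in mm); z points along the fingers, x is the direction in which the jaws open and shut, and the axes are right-handed (so a half turn about z gives the same grasp; the last joint's range is limited). The gripper opens to 88 mm and grips with 3 to 60 N. Pads are 18 mm wide; open, the fingers measure 123 mm over their backs; the gripper's body (75 mm by 187 mm) begins 45 mm behind the grasp point.
Start: joints at [-1.362, 0.536, -0.004, 1.538, 0.003, 1.067, -0.071], TCP at [176.375, 625.605, 249.716] pointing down, gripper open.
Joint ranges: [-2.7, 2.7], [-0.37, 2.16], [-1.27, 1.26], [0.24, 2.4], [-1.31, 4.45], [0.19, 1.91], [-2.76, 2.76]. Speed limits (rad/s): [2.39, 2.39, 3.14, 3.14, 3.14, 3.14, 3.14].

### API

Orientations are given as [roll, pitch, yaw] about the fixed x, y, z axes, in that order (R = Rz(yaw) Ry(pitch) Rx(roll)).
In Python, from bench import r, eyes gives the robot as it stands.
- The arm moves only by the tool step_arm, never from a script. Its argument "commands" is a list of rows, each an object of numbers: "gripper": the gripper's target within -1 to 1 (shut at 1, half-way at 0, fully open at -1); "tx", "ty", "tz": the shift along the tool's x, y, z in mm; "roll": the turn about the tool's z in rad. In form: [{"gripper": .., "tx": .., "ty": .., "tz": .., "roll": ..}, ...]. A call has 1 to 8 rows; each row is the pose to reach, as a shift and turn from the pose commanded when the call began, along the tool's axes at that moment; what a row does not reach only later rows make up. A row lasts 1/12 s, in which the tool goes at most 41.7 mm and 7.16 degrees, less where a joint would pass 70% of its speed; a pose out of reach is approached as far as the arm can. A call with a gripper value outside its range is refused whole. The fingers move at their own pace and stop on an object; the grip force is fixed at half the most. Time passes only in rows, so rows that repeat a pose let the fingers close. It gives the time, the measured TCP pose, the force and the opening at its end, in the units of the state.
- r.read_state(): the state, without advancing time (a new reading comes with each control period).
- eyes.read_camera(name): name is "scene" or "side" or "wrist"; returns (picture, depth): 400x640x3 uint8, blue, green, red; 400x640 float32, mm along the optical axis (not along the pixel's ray), 0 where there is no reading.
- eyes.get_calibration(name): a dict with "vfov" (degrees; the focal length in pixels is half the picture's height over the tangent of half this angle, whatever the lens; pixels are square), "cx", "cy" (the principal point, pixels), "view" (4x4, takes a point from world to camera coordinates). Camera axes: x right, y up, looking along -z (the intrinsics and any distortion apply to the point x, -y, -z); pixel columns grow to the right and rows downward; lengths in mm; the calibration is good to about 2 mm. A picture is of the moment at which its call begins: read the wrist's pose just before it. get_calibration takes no time and is no camera call; for the wrist camera it gives the pose at the moment of the call.
- r.sign_off(): hands the job in, once; it reports no verdict.
The state is a dict: "time": time; "joint_pos": joint angles; "qd": joint speeds; "tau": joint torques, N m; "eef_pos": TCP position; "tcp_rot": TCP orientation; "wrist_force": force on the tool from outside, world axes, zero at the start; "torque": the same for the moment, N m; "grip_width": finger opening in mm.
Only numpy, scipy, OpenCV 4.12 (cv2) and the standard library are available. Lean on these libraries where they do the work, as an engineer would, in place of code of your own. Each camera call takes 0.05 s, during which the arm holds its last target. There are 200 camera calls.

### The job

The steel plate sticks out of the front of the plate rack. With the fingertips push it fully home into the rack while the door still stands open, then push the rack's swing door fully shut without slamming it. Do not grip or lift anything, keep the plate flat on the shelf, and leave the other tableware where it is.

Things in the scene. Friction and masses are not known exactly. Their poses are not given: they have to be found in the camera images.
- rack: fixed steel plate rack, open at top and front, on a tiled upstand 162 mm high behind it. Origin at table height below the middle of the shelf's front edge; x points into the rack, y left, z up. Shelf top 30 mm above the table, from x = 0 to a back stop at x = 195 mm; free below and in front. Inside width 214 mm; side walls to 60 mm, wire rails to 116 mm above the table
- plate: round steel plate lying on the rack's shelf and sticking out of its open front; 180 mm across at the rim, 25 mm high, 0.25 kg or so; origin at the centre of its underside, z up. Fully home against the back stop its origin is at x = 105 mm in the rack's frame, the rim then 15 mm behind the shelf's front edge
- door (a joint): angle of the rack's swing door: 0 = shut, grows to 1.75 as it swings out. Upright hinge at the left front corner, x = -6, y = +112 mm in the rack's frame. Steel panel 215 mm wide, 10 mm thick, 32 to 117 mm above the table, blue top edge. About 1 N at the pad moves it; it stays where it is left. The magnetic catch does not draw it in: push it right to 0, where it stops
- door_pad (a point): centre of the black push pad (50 x 50 mm) on the door's outer face, 150 mm from the hinge line and 72 mm above the table. Axes turn with the door: -x points straight out of the outer face, +y along the door to the hinge; to shut the door push on this face towards the point's +x
- door_hinge (a point): point on the door's hinge line, 72 mm above the table, in the middle of the door's thickness
- bowl_a: mustard-yellow melamine bowl, 116 mm across, 55 mm high; loose bystander, origin at the centre of its underside
- bowl_b: second, identical mustard-yellow melamine bowl; loose bystander, origin at the centre of its underside
- tumbler: glass tumbler, 72 mm across, 110 mm high; loose bystander, origin at the centre of its underside
- katori: small steel bowl, 84 mm across, 42 mm high; loose bystander, origin at the centre of its underside
- thali: large round steel plate lying on the table, 220 mm across, 22 mm high; loose bystander, origin at the centre of its underside
- spoon: steel serving spoon lying flat on the table, 230 mm long, its length along its x axis; loose bystander, origin at the underside
There are look-alikes about, which are no part of the job. What is shaped like the plate but turquoise is not meant.

How it is judged:
By the outcome, as a careful person would: the job done as asked, in the order asked, and still so for the second after the job is handed in, with the robot touching nothing.
It also fails if it takes over 54 s, if anything falls off the work surface, if the arm or the gripper's body presses on something with over 40 N, if the wrist force passes 120 N, or if a joint passes its speed limit or range.

## Working session

There is one attempt and no reset: what is moved stays moved. The work goes in short steps, Python scripts to look and compute and a tool call to move; the robot and the scene stay as the last step left them, time stands still between calls to the robot, and variables do not carry over. Pictures are saved under pics/ and viewed, about 8 in all and at most 12, crops included, and the job is handed in when it is done.

Besides the shell and the picture viewer there is one more tool, called by a JSON object that holds its "api" and its "payload". step_arm: Moves the arm, as the interface text tells. Its arguments: {"type":"object","properties":{"commands":{"type":"array"}},"required":["commands"]}

```bash
mkdir -p pics; ls
cat > h.py <<'E'
import numpy as np, cv2
from bench import r, eyes
def cam(n):
    c=eyes.get_calibration(n); p,d=eyes.read_camera(n); return c,p,d
def cloud(c,d):
    f=200/np.tan(np.radians(c['vfov'])/2)
    v,u=np.mgrid[0:400,0:640]
    P=np.stack([(u-c['cx'])/f*d,-(v-c['cy'])/f*d,-d,np.ones_like(d)],-1)
    return (P@np.linalg.inv(np.array(c['view'])).T)[...,:3]
E
python3 - <<'E'
from h import *
s=r.read_state();print({k:np.round(v,3) for k,v in s.items()},r.tip_extent)
for n in('scene','side'):
    c,p,d=cam(n);print({k:np.round(v,2).tolist() for k,v in c.items()});cv2.imwrite(f'pics/{n}0.png',p);np.savez(f'{n}0.npz',p=p,d=d,X=cloud(c,d))
E
```

```text
pics
{'time': np.float64(0.0), 'joint_pos': array([-1.362,  0.537, -0.004,  1.539,  0.003,  1.067, -0.071]), 'qd': array([ 0.001, -0.   ,  0.   ,  0.   ,  0.   , -0.001,  0.   ]), 'tau': array([ 0.0000e+00, -5.7098e+01,  9.9100e-01, -2.5161e+01, -5.6000e-02,
        1.8000e-02,  0.0000e+00]), 'eef_pos': array([176.247, 625.062, 248.862]), 'tcp_rot': array([3.141e+00, 2.000e-03, 1.296e+00]), 'wrist_force': array([ 0.952,  0.008, -0.47 ]), 'torque': array([ 0.005,  0.036, -0.008]), 'grip_width': np.float64(88.166)} 11.0
{'vfov': 55.07, 'cx': 317.68, 'cy': 207.23, 'view': [[0.23, 0.97, 0.01, -69.4], [-0.78, 0.18, 0.6, 351.92], [0.58, -0.14, 0.8, -1611.51], [0.0, 0.0, 0.0, 1.0]]}
{'vfov': 48.01, 'cx': 317.15, 'cy': 191.96, 'view': [[0.93, -0.38, 0.02, -461.53], [0.24, 0.63, 0.74, -154.73], [-0.29, -0.68, 0.67, -1278.49], [0.0, 0.0, 0.0, 1.0]]}
```

View pics/scene0.png

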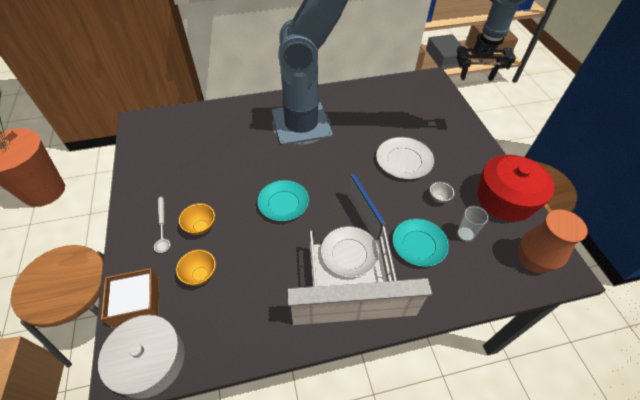

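View pics/side0.png

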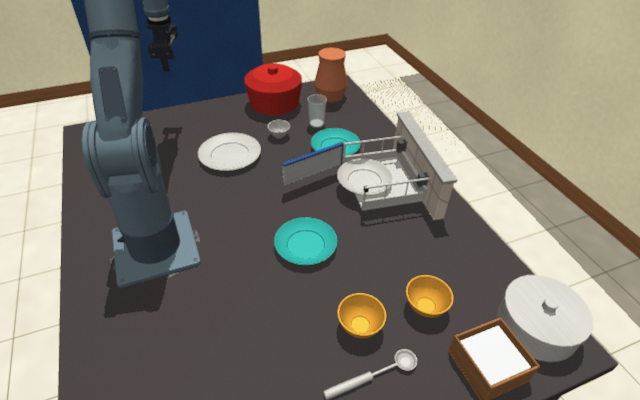

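The scene view shows the steel plate in the rack at (348,252), and the door's blue edge running from about (384,224) to (354,176). The arm is out of the way. In the side view the door runs from (283,163) to (343,147), the plate is at (365,178), and the turquoise plates are look-alikes.

Run:
```python
from h import *
for n in('scene','side'):
    z=np.load(n+'0.npz');p,d,X=z['p'],z['d'],z['X']
    print(n)
    pts=[(200,120),(250,320),(150,250),(350,200),(300,450)] if n=='scene' else [(150,80),(350,100),(250,220),(350,250),(300,330)]
    for v,u in pts: print('table',u,v,X[v,u].round(1),d[v,u])
    h=cv2.cvtColor(p,cv2.COLOR_BGR2HSV)
    m=(h[...,0]>100)&(h[...,0]<125)&(h[...,1]>120)&(d>0)&(X[...,2]>80)&(X[...,2]<150)&(X[...,0]>300)&(X[...,0]<900)&(abs(X[...,1])<500)
    q=X[m];print('blue',len(q))
    mu=q.mean(0);w=np.linalg.svd(q-mu)[2][0];t=(q-mu)@w
    print(mu,w,t.min(),t.max(),(mu+w*np.percentile(t,1)).round(1),(mu+w*np.percentile(t,99)).round(1))
    c0,c1,r0,r1=(265,455,160,335) if n=='scene' else (270,470,100,240)
    cv2.imwrite(f'pics/{n}c.png',cv2.resize(p[r0:r1,c0:c1],None,fx=4,fy=4,interpolation=cv2.INTER_CUBIC)[:600])
    # upstand: top plane z~162
    m=(abs(X[...,2]-162)<6)&(X[...,0]>500)&(X[...,0]<1000)&(d>0)&(abs(X[...,1])<350)
    m[:, :c0]=0; m[:,c1:]=0
    q=X[m][:,:2].astype(np.float32);print('upstand top',len(q),cv2.minAreaRect(q), np.median(X[m][:,2]))
    # shelf z~30
```

```text
scene
table 120 200 [ 248.7 -712.4   -1.7] 1366.8497
table 320 250 [632.2 -72.7  34.6] 1206.9926
table 250 150 [ 107.4 -229.4    0.5] 1515.9968
table 200 350 [ 8.445e+02 -4.639e+02 -1.000e-01] 1055.8425
table 450 300 [8.692e+02 2.698e+02 2.000e-01] 1146.26
blue 200
[527.17194279 106.26180427 116.77533113] [0.98702151 0.16057562 0.00200118] -112.09474523091535 98.38412617895291 [419.3  88.7 116.6] [623.2 121.9 117. ]
upstand top 2401 ((845.6075439453125, -21.796249389648438), (368.901611328125, 47.24900817871094), 81.14933776855469) 161.49857901179223
side
table 80 150 [-1.888e+02  5.568e+02  3.000e-01] 1602.5007
table 100 350 [-158.5 -279.1    3.2] 1040.5896
table 220 250 [168.9 -75.1  -6. ] 1280.2487
table 250 350 [ 164.  -404.7   -0.6] 1050.9293
table 330 300 [ 393.7 -345.3   -3.4] 1159.6395
blue 207
[516.83647227 101.77228091 115.43753972] [-9.87750587e-01 -1.56040936e-01  6.24234147e-05] -112.34171158277431 98.64788759998518 [625.8 119.  115.4] [419.9  86.5 115.4]
upstand top 1105 ((845.90380859375, -23.389846801757812), (375.73333740234375, 49.10285186767578), 81.34093475341797) 161.50915412795268
```

View pics/scenec.png

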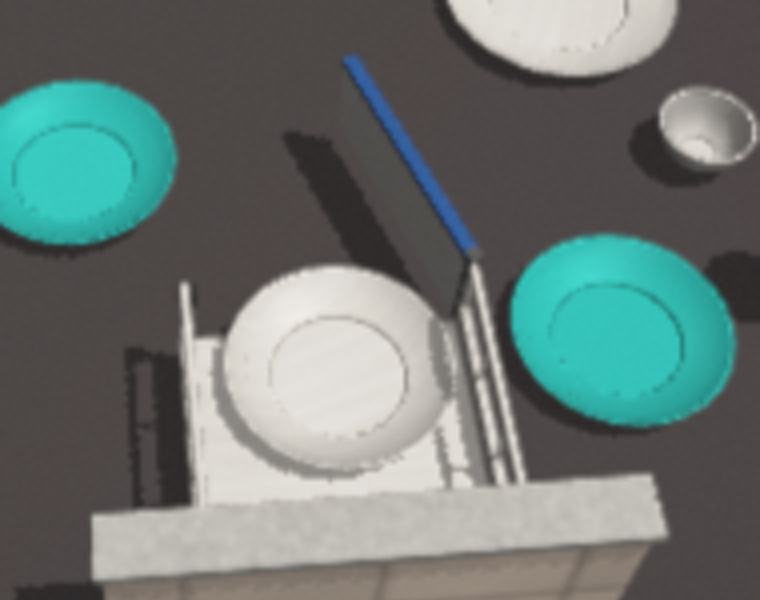

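```bash
cat >> h.py <<'E'
from scipy.optimize import least_squares
YAW=-0.151; O=np.array([613.,8.])
Rk=np.array([[np.cos(YAW),-np.sin(YAW)],[np.sin(YAW),np.cos(YAW)]])
def rack(X): return (X[...,:2]-O)@Rk
def world(x,y): return O+Rk@np.array([x,y])
def plate(X):
    q=rack(X);z=X[...,2]
    m=(z>50)&(z<60)&(abs(q[...,1])<101)&(q[...,0]>-120)&(q[...,0]<190)
    P=q[m]
    f=lambda s:(np.hypot(*(P-s).T)-87)
    return least_squares(f,[40,0],loss='soft_l1').x,len(P)
def door(X):
    q=rack(X);z=X[...,2]
    m=(abs(z-117)<4)&(q[...,0]<5)&(q[...,0]>-230)&(q[...,1]>-125)&(q[...,1]<118)
    P=q[m]
    if len(P)<20: return None
    mu=P.mean(0);w=np.linalg.svd(P-mu)[2][0]
    return np.arctan(abs(w[0]/w[1])),mu,len(P),P.min(0),P.max(0)
E
python3 - <<'E'
from h import *
for n in('scene','side'):
    z=np.load(n+'0.npz');p,d,X=z['p'],z['d'],z['X'];q=rack(X);Z=X[...,2]
    print(n,'plate',plate(X),'door',door(X))
    # rails top z~113-118 inside rack
    for s in(-1,1):
        m=(Z>108)&(Z<120)&(q[...,0]>5)&(q[...,0]<190)&(q[...,1]*s>80)&(q[...,1]*s<135)
        P=q[m]
        if len(P)>5:
            f=np.polyfit(P[:,0],P[:,1],1);print('rail',s,len(P),f,P[:,0].min(),P[:,0].max())
    m=(abs(Z-30)<4)&(abs(q[...,1])<100)&(q[...,0]>-60)&(q[...,0]<215)
    P=q[m]
    for y in range(-95,100,15):
        a=P[abs(P[:,1]-y)<6]
        if len(a):print('shelf y',y,len(a),a[:,0].min().round(1),a[:,0].max().round(1))
    a=X[(Z>150)&(abs(q[...,1])<150)&(q[...,0]>150)&(q[...,0]<300)]; print('upstand front', np.percentile(rack(a)[:,0],[2,50,98]))
z=np.load('scene0.npz');X=z['X']
for nm,(u,v) in dict(tumb=(472,212),tumb2=(473,224),katori=(441,193),thali=(405,158),turq=(420,242),turq2=(283,201)).items(): print(nm,X[v,u].round(0),rack(X[v,u]).round(0))
E
```

```text
scene plate (array([52.41954585, 12.32173279]), 440) door (np.float64(1.261562053074399), array([-96.2988915 ,  84.66368741]), 213, array([-206.79672161,   46.94309182]), array([  4.86972361, 117.30225149]))
rail -1 144 [-1.2754372e-02 -1.0346371e+02] 7.844233227097062 189.60575446439705
rail 1 138 [-3.42122513e-03  1.15674331e+02] 5.069388395436384 188.42187992981553
shelf y -95 117 7.1 150.6
shelf y -80 147 9.4 150.2
shelf y -65 81 68.5 151.1
shelf y -50 62 33.3 151.8
shelf y -35 53 26.7 149.5
shelf y -20 76 8.9 150.1
shelf y -5 72 -0.3 151.8
shelf y 10 71 -0.2 149.4
shelf y 25 64 0.2 151.1
shelf y 40 63 3.8 151.3
shelf y 55 56 19.0 150.9
shelf y 70 45 108.6 152.1
shelf y 85 59 92.7 149.5
upstand front [213.39552469 237.15815834 257.15321266]
side plate (array([51.61706958, 11.00067464]), 326) door (np.float64(1.2603983410787045), array([-101.9372881 ,   81.75246864]), 198, array([-203.56629115,   43.51985757]), array([  2.32473504, 117.9713728 ]))
rail -1 144 [-8.58001275e-03 -1.05422483e+02] 8.549310089758556 188.40275591417645
rail 1 112 [3.22097180e-03 1.13801557e+02] 5.760439529881823 189.46430167374967
shelf y -95 3 7.5 10.4
shelf y -80 10 8.3 18.1
shelf y -65 136 6.5 204.5
shelf y -50 121 7.7 205.2
shelf y -35 62 7.9 203.3
shelf y -20 19 18.6 194.3
shelf y -5 65 7.2 204.7
shelf y 10 67 2.1 204.3
shelf y 25 63 5.0 207.0
shelf y 40 58 7.3 204.3
shelf y 55 48 19.8 204.6
shelf y 70 41 43.0 204.8
shelf y 85 40 146.7 204.5
upstand front [211.78711026 231.80520255 256.79868384]
tumb [634. 433.  80.] [-43. 423.]
tumb2 [691. 398. 106.] [ 19. 397.]
katori [490. 409.  11.] [-182.  378.]
thali [289. 351.   2.] [-372.  291.]
turq [1225. -228. 1083.] [ 640. -141.]
turq2 [ 395. -149.   10.] [-192. -188.]
```

```bash
sed -i 's/^YAW=.*/YAW=-0.155; O=np.array([621.2,11.8])/' h.py
cat >> h.py <<'E'
def rel(x,y,z,yaw):
    "tool-frame shift+roll to rack point x,y, height z, rack-relative yaw (tool pointing down)"
    s=r.read_state();p=s['eef_pos'];a=s['tcp_rot'][2]
    d=np.r_[world(x,y),z]-p
    roll=(a-(yaw+YAW)+np.pi)%(2*np.pi)-np.pi
    return dict(tx=round(float(d[0]*np.cos(a)+d[1]*np.sin(a)),1),ty=round(float(d[0]*np.sin(a)-d[1]*np.cos(a)),1),tz=round(float(-d[2]),1),roll=round(float(roll),3))
def st():
    s=r.read_state();print('t',s['time'].round(2),'world',s['eef_pos'].round(1),'rack',rack(s['eef_pos']).round(1),'yaw',(s['tcp_rot'][2]-YAW).round(3),'F',s['wrist_force'].round(1),'Frack',(s['wrist_force'][:2]@Rk).round(1),'w',s['grip_width'].round(1))
E
python3 -c "
from h import *
print(rel(-78,5,249,0));st();print(world(-78,5))
for n in('scene','side'):print(plate(np.load(n+'0.npz')['X']))"
```

```text
{'tx': -474.0, 'ty': 516.6, 'tz': -0.0, 'roll': 1.451}Traceback (most recent call last):
  File "<string>", line 3, in <module>
    print(rel(-78,5,249,0));st();print(world(-78,5))
                            ~~^^
  File "h.py", line 35, in st
    s=r.read_state();print('t',s['time'].round(2),'world',s['eef_pos'].round(1),'rack',rack(s['eef_pos']).round(1),'yaw',(s['tcp_rot'][2]-YAW).round(3),'F',s['wrist_force'].round(1),'Frack',(s['wrist_force'][:2]@Rk).round(1),'w',s['grip_width'].round(1))
                               ^^^^^^^^^^^^^^^
AttributeError: 'float' object has no attribute 'round'
```

```bash
sed -i "s/s\['time'\].round(2)/round(s['time'],2)/;s/(s\['tcp_rot'\]\[2\]-YAW).round(3)/round(float(s['tcp_rot'][2]-YAW),3)/;s/s\['grip_width'\].round(1)/round(float(s['grip_width']),1)/" h.py
python3 -c "
from h import *
st();print(world(-78,5))
for n in('scene','side'):print(plate(np.load(n+'0.npz')['X']))"
```

```text
t 0.1 world [176.2 625.1 249. ] rack [-534.3  537.3] yaw 1.451 F [-0.5  0.3 -1.3] Frack [-0.5  0.2] w 88.0
[544.9070011  28.7817054]
(array([44.83966192,  7.61805418]), 444)
(array([43.8890103 ,  6.70084936]), 318)
```

{"api": "step_arm", "payload": {"commands": [{"gripper": 1, "tx": -474, "ty": 516, "tz": 0, "roll": 1.451}, {"gripper": 1, "tx": -474, "ty": 516, "tz": 0, "roll": 1.451}, {"gripper": 1, "tx": -474, "ty": 516, "tz": 0, "roll": 1.451}, {"gripper": 1, "tx": -474, "ty": 516, "tz": 0, "roll": 1.451}, {"gripper": 1, "tx": -474, "ty": 516, "tz": 0, "roll": 1.451}, {"gripper": 1, "tx": -474, "ty": 516, "tz": 0, "roll": 1.451}, {"gripper": 1, "tx": -474, "ty": 516, "tz": 0, "roll": 1.451}, {"gripper": 1, "tx": -474, "ty": 516, "tz": 0, "roll": 1.451}]}}

```text
time: 0.77
eef_pos: [351.9, 339.9, 249.6]
tcp_rot: [-3.142, 0.0, 0.29]
wrist_force: [0.6, 0.8, 0.0]
grip_width: 36.8
```

```bash
python3 -c "
from h import *
st();print(rel(-78,5,249,0))"
```

```text
t 0.77 world [351.9 339.9 249.6] rack [-316.7  282.6] yaw 0.445 F [0.6 0.8 0. ] Frack [0.5 0.9] w 36.8
{'tx': 95.9, 'ty': 353.3, 'tz': 0.6, 'roll': 0.445}
```

{"api": "step_arm", "payload": {"commands": [{"gripper": 1, "tx": 96, "ty": 353, "tz": 0, "roll": 0.445}, {"gripper": 1, "tx": 96, "ty": 353, "tz": 0, "roll": 0.445}, {"gripper": 1, "tx": 96, "ty": 353, "tz": 0, "roll": 0.445}, {"gripper": 1, "tx": 96, "ty": 353, "tz": 0, "roll": 0.445}, {"gripper": 1, "tx": 96, "ty": 353, "tz": 0, "roll": 0.445}, {"gripper": 1, "tx": 96, "ty": 353, "tz": 0, "roll": 0.445}, {"gripper": 1, "tx": 96, "ty": 353, "tz": 0, "roll": 0.445}, {"gripper": 1, "tx": 96, "ty": 353, "tz": 0, "roll": 0.445}]}}

```text
time: 1.43
eef_pos: [529.5, 58.1, 249.6]
tcp_rot: [-3.141, 0.0, -0.149]
wrist_force: [0.4, 0.5, -0.5]
grip_width: 0.3
```

```bash
python3 -c "
from h import *
st();print(rel(-78,5,249,0))"
```

```text
t 1.43 world [529.5  58.1 249.6] rack [-97.8  31.5] yaw 0.006 F [ 0.4  0.5 -0.5] Frack [0.3 0.6] w 0.3
{'tx': 19.6, 'ty': 26.7, 'tz': 0.6, 'roll': 0.006}
```

{"api": "step_arm", "payload": {"commands": [{"gripper": 1, "tx": 19.5, "ty": 27, "tz": 0, "roll": 0.006}, {"gripper": 1, "tx": 19.5, "ty": 27, "tz": 0, "roll": 0.006}, {"gripper": 1, "tx": 19.5, "ty": 27, "tz": 40, "roll": 0.006}, {"gripper": 1, "tx": 19.5, "ty": 27, "tz": 80, "roll": 0.006}, {"gripper": 1, "tx": 19.5, "ty": 27, "tz": 110, "roll": 0.006}, {"gripper": 1, "tx": 19.5, "ty": 27, "tz": 110, "roll": 0.006}]}}

```text
time: 1.93
eef_pos: [539.8, 30.4, 134.4]
tcp_rot: [3.138, 0.01, -0.155]
wrist_force: [-1.6, -0.3, 0.0]
grip_width: 0.4
```

Run:
```python
from h import *
st();print(rel(-78,5,54,0))
ims=[]
for n in('wrist','side'):
    c,p,d=cam(n);X=cloud(c,d);ims.append(p)
    print(n,plate(X))
cv2.imwrite('pics/w1.png',np.vstack([cv2.resize(ims[0],(480,300)),ims[1][80:270,260:500].repeat(2,0).repeat(2,1)[:300]]))
```

```text
t 1.93 world [539.8  30.4 134.4] rack [-83.3   5.8] yaw 0.0 F [-1.6 -0.3  0. ] Frack [-1.6 -0.5] w 0.4
{'tx': 5.3, 'ty': 0.8, 'tz': 80.4, 'roll': 0.0}
wrist (array([42.30420525,  6.98222037]), 6730)
side (array([43.84675932,  6.47440741]), 313)
```

View pics/w1.png

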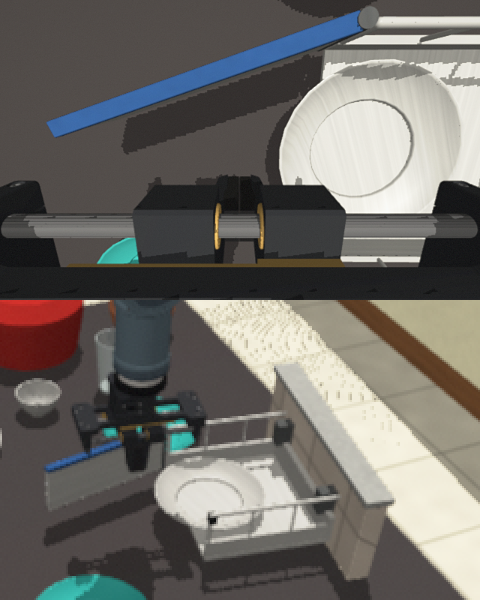

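The wrist view shows the plate at about (370,130) and the open door's blue edge from (50,128) to (368,18). The fingers are at the bottom centre and the path to the rim is clear. I'll check where the camera body sits before lowering.

Run:
```python
from h import *
st();c=eyes.get_calibration('wrist');p=np.linalg.inv(np.array(c['view']))[:3,3];print(p,rack(p))
print(rel(-78,4,54,0))
```

```text
t 2.03 world [543.7  30.2 139.6] rack [-79.4   6.2] yaw -0.0 F [-0.1  0.1  0.5] Frack [-0.2  0. ] w 0.6
[553.80820533  97.53412914 274.17051645] [-79.81951359  74.30235622]
{'tx': 1.4, 'ty': 2.2, 'tz': 85.6, 'roll': -0.0}
```

{"api": "step_arm", "payload": {"commands": [{"gripper": 1, "tx": 1.4, "ty": 2, "tz": 30, "roll": 0}, {"gripper": 1, "tx": 1.4, "ty": 2, "tz": 55, "roll": 0}, {"gripper": 1, "tx": 1.4, "ty": 2, "tz": 75, "roll": 0}, {"gripper": 1, "tx": 1.4, "ty": 2, "tz": 85, "roll": 0}, {"gripper": 1, "tx": 1.4, "ty": 2, "tz": 85.5, "roll": 0}, {"gripper": 1, "tx": 1.4, "ty": 2, "tz": 85.5, "roll": 0}]}}

```text
time: 2.53
eef_pos: [546.5, 28.1, 55.7]
tcp_rot: [-3.141, -0.002, -0.155]
wrist_force: [-0.5, 0.1, -0.2]
grip_width: 0.4
```

{"api": "step_arm", "payload": {"commands": [{"gripper": 1, "tx": 5, "ty": 0, "tz": 0, "roll": 0}, {"gripper": 1, "tx": 10, "ty": 0, "tz": 0, "roll": 0}, {"gripper": 1, "tx": 15, "ty": 0, "tz": 0, "roll": 0}, {"gripper": 1, "tx": 20, "ty": 0, "tz": 0, "roll": 0}, {"gripper": 1, "tx": 25, "ty": 0, "tz": 0, "roll": 0}, {"gripper": 1, "tx": 30, "ty": 0, "tz": 0, "roll": 0}, {"gripper": 1, "tx": 30, "ty": 0, "tz": 0, "roll": 0}]}}

```text
time: 3.12
eef_pos: [576.3, 23.1, 54.4]
tcp_rot: [3.142, -0.001, -0.155]
wrist_force: [-0.7, -0.4, 0.3]
grip_width: 0.2
```

Run:
```python
from h import *
st()
ims=[]
for n in('wrist','side'):
    c,p,d=cam(n);X=cloud(c,d);ims.append(p)
    print(n,plate(X))
cv2.imwrite('pics/w2.png',np.vstack([cv2.resize(ims[0],(480,300)),ims[1][100:250,280:520].repeat(2,0).repeat(2,1)]))
```

```text
t 3.12 world [576.3  23.1  54.4] rack [-46.1   4.2] yaw -0.0 F [-0.7 -0.4  0.3] Frack [-0.6 -0.4] w 0.2
wrist (array([55.74652944,  7.51188103]), 8378)
side (array([56.70388753,  8.68124478]), 195)
```

View pics/w2.png

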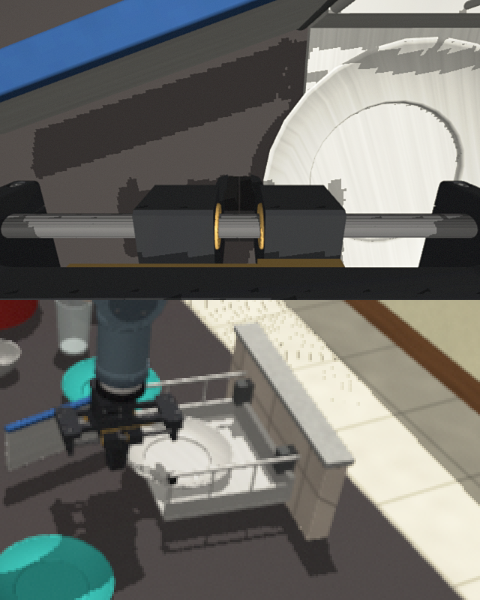

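The plate followed the push to x≈56 and stays flat. The finger contact is about 13 mm ahead of the TCP, and the door stands clear. I'll continue.

{"api": "step_arm", "payload": {"commands": [{"gripper": 1, "tx": 6, "ty": -2, "tz": 0, "roll": 0}, {"gripper": 1, "tx": 12, "ty": -3, "tz": 0, "roll": 0}, {"gripper": 1, "tx": 18, "ty": -3, "tz": 0, "roll": 0}, {"gripper": 1, "tx": 24, "ty": -3, "tz": 0, "roll": 0}, {"gripper": 1, "tx": 30, "ty": -3, "tz": 0, "roll": 0}, {"gripper": 1, "tx": 36, "ty": -3, "tz": 0, "roll": 0}, {"gripper": 1, "tx": 40, "ty": -3, "tz": 0, "roll": 0}, {"gripper": 1, "tx": 40, "ty": -3, "tz": 0, "roll": 0}]}}

```text
time: 3.88
eef_pos: [616.2, 19.9, 54.4]
tcp_rot: [3.142, -0.001, -0.155]
wrist_force: [-0.3, 0.0, 0.6]
grip_width: 0.4
```

{"api": "step_arm", "payload": {"commands": [{"gripper": 1, "tx": 2, "ty": 0, "tz": 0, "roll": 0}, {"gripper": 1, "tx": 4, "ty": 0, "tz": 0, "roll": 0}, {"gripper": 1, "tx": 4, "ty": 0, "tz": 0, "roll": 0}]}}

```text
time: 4.13
eef_pos: [619.0, 19.5, 54.3]
tcp_rot: [3.142, 0.0, -0.155]
wrist_force: [-0.3, -0.7, 0.4]
grip_width: 0.5
```

Run:
```python
from h import *
st()
for n in('wrist','side'):
    c,p,d=cam(n);X=cloud(c,d)
    print(n,plate(X))
```

```text
t 4.13 world [619.   19.5  54.3] rack [-3.4  7.3] yaw 0.0 F [-0.3 -0.7  0.4] Frack [-0.2 -0.8] w 0.5
wrist (array([96.96796862, 11.01168089]), 8676)
side (array([95.99805  , 14.9576105]), 199)
```

{"api": "step_arm", "payload": {"commands": [{"gripper": 1, "tx": 0, "ty": -4, "tz": 0, "roll": 0}, {"gripper": 1, "tx": 2, "ty": -5, "tz": 0, "roll": 0}, {"gripper": 1, "tx": 4, "ty": -5, "tz": 0, "roll": 0}, {"gripper": 1, "tx": 4, "ty": -5, "tz": 0, "roll": 0}]}}

```text
time: 4.57
eef_pos: [623.5, 24.4, 54.1]
tcp_rot: [-3.141, 0.001, -0.154]
wrist_force: [-1.8, 1.8, 0.6]
grip_width: 0.8
```

{"api": "step_arm", "payload": {"commands": [{"gripper": 1, "tx": 2, "ty": 0, "tz": 0, "roll": 0}, {"gripper": 1, "tx": 3, "ty": 0, "tz": 0, "roll": 0}, {"gripper": 1, "tx": 3, "ty": 0, "tz": 0, "roll": 0}]}}

```text
time: 4.82
eef_pos: [624.4, 24.0, 53.8]
tcp_rot: [-3.141, 0.005, -0.155]
wrist_force: [-7.7, 2.2, 4.6]
grip_width: 0.0
```

Run:
```python
from h import *
st()
for n in('wrist','side'):
    c,p,d=cam(n);X=cloud(c,d)
    print(n,plate(X))
```

```text
t 4.82 world [624.4  24.   53.8] rack [ 1.3 12.5] yaw 0.0 F [-7.7  2.2  4.6] Frack [-7.9  1. ] w 0.0
wrist (array([100.51089236,  11.13383611]), 8216)
side (array([100.42908944,  13.68326828]), 204)
```

{"api": "step_arm", "payload": {"commands": [{"gripper": 1, "tx": 2, "ty": 0, "tz": 0, "roll": 0}, {"gripper": 1, "tx": 3, "ty": 0, "tz": 0, "roll": 0}, {"gripper": 1, "tx": 3, "ty": 0, "tz": 0, "roll": 0}]}}

```text
time: 5.17
eef_pos: [625.1, 23.8, 53.6]
tcp_rot: [-3.141, 0.01, -0.155]
wrist_force: [-14.7, 3.7, 10.7]
grip_width: 0.4
```

Run:
```python
from h import *
st()
for n in('wrist','scene'):
    c,p,d=cam(n);X=cloud(c,d)
    print(n,plate(X))
cv2.imwrite('pics/s3.png',cv2.resize(p[160:330,265:455],None,fx=3.5,fy=3.5,interpolation=cv2.INTER_CUBIC))
```

```text
t 5.17 world [625.1  23.8  53.6] rack [ 2.  12.5] yaw 0.0 F [-14.7   3.7  10.7] Frack [-15.1   1.4] w 0.4
wrist (array([100.71940827,  11.0724281 ]), 8308)
scene (array([106.07124716,  12.81977518]), 266)
```

View pics/s3.png

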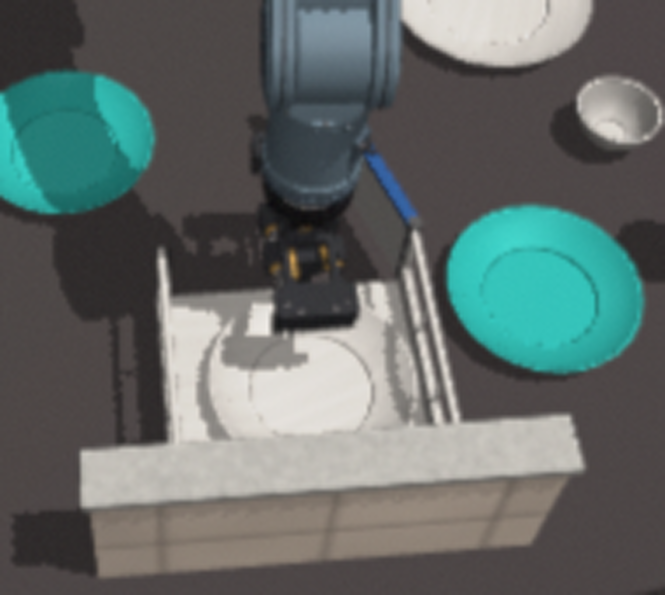

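The push now gives 15 N with almost no travel, so the plate sits against the stop. I'll back off and lift.

{"api": "step_arm", "payload": {"commands": [{"gripper": 1, "tx": -15, "ty": 0, "tz": 0, "roll": 0}, {"gripper": 1, "tx": -40, "ty": 0, "tz": 0, "roll": 0}, {"gripper": 1, "tx": -40, "ty": 0, "tz": -40, "roll": 0}, {"gripper": 1, "tx": -40, "ty": 0, "tz": -80, "roll": 0}, {"gripper": 1, "tx": -40, "ty": 0, "tz": -120, "roll": 0}, {"gripper": 1, "tx": -40, "ty": 0, "tz": -150, "roll": 0}, {"gripper": 1, "tx": -40, "ty": 0, "tz": -150, "roll": 0}]}}

```text
time: 5.85
eef_pos: [594.5, 28.6, 211.0]
tcp_rot: [-3.138, -0.012, -0.156]
wrist_force: [0.5, -0.2, -0.1]
grip_width: 0.4
```

```bash
cat >> h.py <<'E'
def dr(th,g,z=75,off=18):
    D=np.array([-np.sin(th),-np.cos(th)]);n=np.array([-np.cos(th),np.sin(th)])
    q=np.array([-6,112])+150*D+(off+g)*n
    return rel(q[0],q[1],z,-th)
E
python3 - <<'E'
from h import *
st()
for n in('wrist','side','scene'):
    c,p,d=cam(n);X=cloud(c,d)
    print(n,plate(X),door(X))
print(dr(1.26,35,200))
E
```

```text
t 5.85 world [594.5  28.6 211. ] rack [-29.   12.5] yaw -0.001 F [ 0.5 -0.2 -0.1] Frack [ 0.5 -0.1] w 0.4
wrist (array([102.17915913,  13.34306278]), 4224) (np.float64(1.2526872729653862), array([-103.94032754,   81.67130022]), 5304, array([-215.86310139,   39.96758592]), array([  4.75017648, 117.96647949]))
side (array([101.841973  ,  11.95172546]), 304) (np.float64(1.267564223296051), array([-109.91219872,   75.29920182]), 207, array([-212.34748687, -110.80301663]), array([  3.05616731, 114.35379022]))
scene (array([106.47577214,  12.67864433]), 341) (np.float64(0.15782807280451536), array([-38.89034755,  92.13180733]), 95, array([-121.13960077, -110.9324043 ]), array([  4.74131006, 116.86485743]))
{'tx': -131.7, 'ty': -104.2, 'tz': 4.1, 'roll': 1.26}
```

{"api": "step_arm", "payload": {"commands": [{"gripper": 1, "tx": -132, "ty": -104, "tz": 4, "roll": 1.26}, {"gripper": 1, "tx": -132, "ty": -104, "tz": 4, "roll": 1.26}, {"gripper": 1, "tx": -132, "ty": -104, "tz": 4, "roll": 1.26}, {"gripper": 1, "tx": -132, "ty": -104, "tz": 4, "roll": 1.26}, {"gripper": 1, "tx": -132, "ty": -104, "tz": 4, "roll": 1.26}, {"gripper": 1, "tx": -132, "ty": -104, "tz": 4, "roll": 1.26}, {"gripper": 1, "tx": -132, "ty": -104, "tz": 4, "roll": 1.26}, {"gripper": 1, "tx": -132, "ty": -104, "tz": 4, "roll": 1.26}]}}

```text
time: 6.67
eef_pos: [474.6, 152.3, 198.8]
tcp_rot: [3.139, -0.001, -1.152]
wrist_force: [0.9, 0.1, -0.2]
grip_width: 0.1
```

{"api": "step_arm", "payload": {"commands": [{"gripper": 1, "tx": 0, "ty": 0, "tz": 0, "roll": 0.26}, {"gripper": 1, "tx": 0, "ty": 0, "tz": 0, "roll": 0.26}, {"gripper": 1, "tx": 0, "ty": 0, "tz": 0, "roll": 0.26}]}}

```text
time: 6.92
eef_pos: [474.9, 151.9, 198.8]
tcp_rot: [3.139, -0.002, -1.411]
wrist_force: [-0.1, -0.5, -0.5]
grip_width: 0.7
```

Run:
```python
from h import *
st();print(dr(1.26,35,75))
c,p,d=cam('wrist');X=cloud(c,d);print(door(X))
cv2.imwrite('pics/w4.png',p)
```

```text
t 6.92 world [474.9 151.9 198.8] rack [-166.2  115.8] yaw -1.256 F [-0.1 -0.5 -0.5] Frack [-0.  -0.5] w 0.7
{'tx': -0.3, 'ty': -1.4, 'tz': 123.8, 'roll': 0.004}
(np.float64(1.251118467044628), array([-90.40918798,  86.95059398]), 4386, array([-179.94137693,   52.18386664]), array([-17.65243968, 115.99234428]))
```

View pics/w4.png

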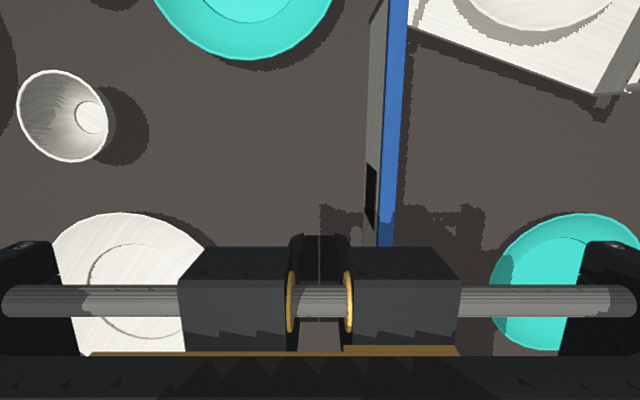

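The wrist view shows the black pad at (370,197) on the door's outer face, with the fingers on its outer side. The thali, tumbler and katori are below and to the left, all lower than the finger path. I'll go down.

{"api": "step_arm", "payload": {"commands": [{"gripper": 1, "tx": 0, "ty": -1, "tz": 40, "roll": 0}, {"gripper": 1, "tx": 0, "ty": -1, "tz": 80, "roll": 0}, {"gripper": 1, "tx": 0, "ty": -1, "tz": 110, "roll": 0}, {"gripper": 1, "tx": 0, "ty": -1, "tz": 123, "roll": 0}, {"gripper": 1, "tx": 0, "ty": -1, "tz": 123, "roll": 0}, {"gripper": 1, "tx": 0, "ty": -1, "tz": 123, "roll": 0}]}}

```text
time: 7.47
eef_pos: [476.9, 152.0, 77.4]
tcp_rot: [3.141, -0.0, -1.406]
wrist_force: [0.2, 0.1, 0.6]
grip_width: 0.1
```

Run:
```python
from h import *
st()
c,p,d=cam('wrist');X=cloud(c,d);print(door(X))
q=rack(X);Z=X[...,2]
m=(p.max(-1)<40)&(Z>40)&(Z<105)&(q[...,0]<-60)&(q[...,0]>-200)&(q[...,1]>40)&(q[...,1]<125);m[240:]=0
P=q[m];print('pad',len(P),P.mean(0) if len(P) else 0,np.percentile(Z[m],[3,97]), [np.percentile(np.hypot(*(P-[-6,112]).T),k) for k in(3,97)])
for th,g in[(1.26,5),(1.2,0),(1.1,0),(1.0,0),(.9,0),(.8,0),(.7,0),(.6,0)]: print(th,dr(th,g))
```

```text
t 7.47 world [476.9 152.   77.4] rack [-164.3  116.2] yaw -1.251 F [0.2 0.1 0.6] Frack [0.2 0.2] w 0.1
(np.float64(1.2432386662630315), array([-93.744692  ,  86.15131584]), 12344, array([-172.00026049,   55.21833779]), array([-52.49303033, 111.86279737]))
pad 1033 [-138.45382061   84.3715111 ] [50.08081074 94.93846753] [np.float64(126.37743095431581), np.float64(151.6729069505506)]
1.26 {'tx': 29.6, 'ty': 1.6, 'tz': 3.3, 'roll': 0.009}
1.2 {'tx': 43.6, 'ty': 2.6, 'tz': 3.3, 'roll': -0.051}
1.1 {'tx': 58.7, 'ty': 2.8, 'tz': 3.3, 'roll': -0.151}
1.0 {'tx': 73.8, 'ty': 1.6, 'tz': 3.3, 'roll': -0.251}
0.9 {'tx': 88.6, 'ty': -1.1, 'tz': 3.3, 'roll': -0.351}
0.8 {'tx': 103.1, 'ty': -5.3, 'tz': 3.3, 'roll': -0.451}
0.7 {'tx': 117.2, 'ty': -10.9, 'tz': 3.3, 'roll': -0.551}
0.6 {'tx': 130.5, 'ty': -17.9, 'tz': 3.3, 'roll': -0.651}
```

{"api": "step_arm", "payload": {"commands": [{"gripper": 1, "tx": 22, "ty": 1, "tz": 3, "roll": 0}, {"gripper": 1, "tx": 32, "ty": 2, "tz": 3, "roll": 0}, {"gripper": 1, "tx": 38, "ty": 2, "tz": 3, "roll": -0.02}, {"gripper": 1, "tx": 44, "ty": 2.6, "tz": 3, "roll": -0.05}, {"gripper": 1, "tx": 51, "ty": 2.7, "tz": 3, "roll": -0.1}, {"gripper": 1, "tx": 58.5, "ty": 2.8, "tz": 3, "roll": -0.15}, {"gripper": 1, "tx": 66, "ty": 2.2, "tz": 3, "roll": -0.2}, {"gripper": 1, "tx": 74, "ty": 1.6, "tz": 3, "roll": -0.25}]}}

```text
time: 8.18
eef_pos: [488.3, 79.4, 75.9]
tcp_rot: [-3.139, 0.0, -1.154]
wrist_force: [0.3, 1.7, 0.9]
grip_width: 0.5
```

Run:
```python
from h import *
st()
for n in ('wrist','side'):
    c,p,d=cam(n);print(door(cloud(c,d)))
for th in np.arange(.95,.3,-.1): print(th.round(2),dr(th,0))
```

```text
t 8.18 world [488.3  79.4  75.9] rack [-141.8   46.2] yaw -0.999 F [0.3 1.7 0.9] Frack [0.  1.7] w 0.5
(np.float64(0.9757853871290032), array([-76.22598869,  64.55402638]), 10053, array([-155.83064459,   33.21615108]), array([-45.5524566 ,  89.18864011]))
(np.float64(0.9173936458667736), array([-96.43091506,  40.77695978]), 122, array([-181.01186055, -111.58707554]), array([  2.36668713, 117.43724814]))
0.95 {'tx': 6.1, 'ty': 0.5, 'tz': 0.8, 'roll': -0.054}
0.85 {'tx': 21.2, 'ty': 0.7, 'tz': 0.8, 'roll': -0.154}
0.75 {'tx': 36.2, 'ty': -0.6, 'tz': 0.8, 'roll': -0.254}
0.65 {'tx': 51.1, 'ty': -3.3, 'tz': 0.8, 'roll': -0.354}
0.55 {'tx': 65.6, 'ty': -7.6, 'tz': 0.8, 'roll': -0.454}
0.45 {'tx': 79.6, 'ty': -13.2, 'tz': 0.8, 'roll': -0.554}
0.35 {'tx': 92.9, 'ty': -20.3, 'tz': 0.8, 'roll': -0.654}
```

The door follows (about 0.98 rad, contact force about 1.7 N).

{"api": "step_arm", "payload": {"commands": [{"gripper": 1, "tx": 6, "ty": 0.5, "tz": 0.5, "roll": -0.05}, {"gripper": 1, "tx": 13.5, "ty": 0.6, "tz": 0.5, "roll": -0.1}, {"gripper": 1, "tx": 21, "ty": 0.7, "tz": 0.5, "roll": -0.154}, {"gripper": 1, "tx": 28.7, "ty": 0.2, "tz": 0.5, "roll": -0.204}, {"gripper": 1, "tx": 36, "ty": -0.6, "tz": 0.5, "roll": -0.254}, {"gripper": 1, "tx": 43.6, "ty": -1.9, "tz": 0.5, "roll": -0.304}, {"gripper": 1, "tx": 51, "ty": -3.3, "tz": 0.5, "roll": -0.354}, {"gripper": 1, "tx": 58.5, "ty": -5.4, "tz": 0.5, "roll": -0.404}]}}

```text
time: 8.95
eef_pos: [515.9, 28.2, 74.6]
tcp_rot: [-3.141, 0.0, -0.752]
wrist_force: [-0.6, 0.9, 1.2]
grip_width: -0.1
```

Run:
```python
from h import *
st()
for n in ('wrist',):
    c,p,d=cam(n);print(door(cloud(c,d)))
for th in np.arange(.55,-.06,-.05): print(th.round(2),dr(th,0))
```

```text
t 8.95 world [515.9  28.2  74.6] rack [-1.066e+02 -1.000e-01] yaw -0.597 F [-0.6  0.9  1.2] Frack [-0.7  0.7] w -0.1
(np.float64(0.5931983608260543), array([-52.87828668,  42.12218768]), 10245, array([-119.88358712,  -13.47193367]), array([-30.22048922,  73.42980669]))
0.55 {'tx': 7.2, 'ty': 1.1, 'tz': -0.1, 'roll': -0.045}
0.5 {'tx': 14.7, 'ty': 1.5, 'tz': -0.1, 'roll': -0.095}
0.45 {'tx': 22.3, 'ty': 1.5, 'tz': -0.1, 'roll': -0.145}
0.4 {'tx': 29.8, 'ty': 1.1, 'tz': -0.1, 'roll': -0.195}
0.35 {'tx': 37.4, 'ty': 0.3, 'tz': -0.1, 'roll': -0.245}
0.3 {'tx': 44.8, 'ty': -0.8, 'tz': -0.1, 'roll': -0.295}
0.25 {'tx': 52.2, 'ty': -2.3, 'tz': -0.1, 'roll': -0.345}
0.2 {'tx': 59.5, 'ty': -4.2, 'tz': -0.1, 'roll': -0.395}
0.15 {'tx': 66.8, 'ty': -6.4, 'tz': -0.1, 'roll': -0.445}
0.1 {'tx': 73.9, 'ty': -9.0, 'tz': -0.1, 'roll': -0.495}
0.05 {'tx': 80.8, 'ty': -12.0, 'tz': -0.1, 'roll': -0.545}
-0.0 {'tx': 87.6, 'ty': -15.3, 'tz': -0.1, 'roll': -0.595}
-0.05 {'tx': 94.2, 'ty': -18.9, 'tz': -0.1, 'roll': -0.645}
```

{"api": "step_arm", "payload": {"commands": [{"gripper": 1, "tx": 7.2, "ty": 1, "tz": 0, "roll": -0.045}, {"gripper": 1, "tx": 14.7, "ty": 1.5, "tz": 0, "roll": -0.095}, {"gripper": 1, "tx": 22.3, "ty": 1.5, "tz": 0, "roll": -0.145}, {"gripper": 1, "tx": 29.8, "ty": 1, "tz": 0, "roll": -0.195}, {"gripper": 1, "tx": 37.4, "ty": 0.3, "tz": 0, "roll": -0.245}, {"gripper": 1, "tx": 44.8, "ty": -0.8, "tz": 0, "roll": -0.295}, {"gripper": 1, "tx": 50, "ty": -1.8, "tz": 0, "roll": -0.33}, {"gripper": 1, "tx": 54, "ty": -2.8, "tz": 0, "roll": -0.357}]}}

```text
time: 9.67
eef_pos: [557.2, -6.8, 74.3]
tcp_rot: [-3.141, -0.0, -0.396]
wrist_force: [-1.2, 0.8, 1.5]
grip_width: 0.4
```

Run:
```python
from h import *
st()
for n in ('wrist',):
    c,p,d=cam(n);print(door(cloud(c,d)))
for th in np.arange(.24,-.06,-.03): print(th.round(2),dr(th,0))
```

```text
t 9.67 world [557.2  -6.8  74.3] rack [-60.3 -28.3] yaw -0.241 F [-1.2  0.8  1.5] Frack [-1.3  0.6] w 0.4
(np.float64(0.23391642823865635), array([-25.0120175 ,  30.22285267]), 10254, array([-71.06563857, -40.7454745 ]), array([-11.77189516,  64.67214192]))
0.24 {'tx': 0.6, 'ty': 0.6, 'tz': -0.6, 'roll': 0.0}
0.21 {'tx': 5.1, 'ty': 1.1, 'tz': -0.6, 'roll': -0.03}
0.18 {'tx': 9.6, 'ty': 1.4, 'tz': -0.6, 'roll': -0.06}
0.15 {'tx': 14.1, 'ty': 1.6, 'tz': -0.6, 'roll': -0.09}
0.12 {'tx': 18.7, 'ty': 1.7, 'tz': -0.6, 'roll': -0.12}
0.09 {'tx': 23.2, 'ty': 1.6, 'tz': -0.6, 'roll': -0.15}
0.06 {'tx': 27.7, 'ty': 1.4, 'tz': -0.6, 'roll': -0.18}
0.03 {'tx': 32.2, 'ty': 1.0, 'tz': -0.6, 'roll': -0.21}
0.0 {'tx': 36.8, 'ty': 0.6, 'tz': -0.6, 'roll': -0.24}
-0.03 {'tx': 41.2, 'ty': -0.1, 'tz': -0.6, 'roll': -0.27}
```

{"api": "step_arm", "payload": {"commands": [{"gripper": 1, "tx": 4, "ty": 1, "tz": 0, "roll": -0.02}, {"gripper": 1, "tx": 8, "ty": 1.3, "tz": 0, "roll": -0.05}, {"gripper": 1, "tx": 12, "ty": 1.5, "tz": 0, "roll": -0.075}, {"gripper": 1, "tx": 15.5, "ty": 1.6, "tz": 0, "roll": -0.1}, {"gripper": 1, "tx": 18.7, "ty": 1.7, "tz": 0, "roll": -0.12}, {"gripper": 1, "tx": 21.7, "ty": 1.6, "tz": 0, "roll": -0.14}, {"gripper": 1, "tx": 24.7, "ty": 1.6, "tz": 0, "roll": -0.16}, {"gripper": 1, "tx": 26.5, "ty": 1.5, "tz": 0, "roll": -0.172}]}}

```text
time: 10.38
eef_pos: [581.1, -18.9, 73.7]
tcp_rot: [3.142, -0.0, -0.222]
wrist_force: [-0.8, 1.4, -0.1]
grip_width: 0.4
```

{"api": "step_arm", "payload": {"commands": [{"gripper": 1, "tx": 1.5, "ty": 0, "tz": 0, "roll": -0.01}, {"gripper": 1, "tx": 3, "ty": 0, "tz": 0, "roll": -0.02}, {"gripper": 1, "tx": 4.5, "ty": 0, "tz": 0, "roll": -0.03}, {"gripper": 1, "tx": 6, "ty": 0, "tz": 0, "roll": -0.04}, {"gripper": 1, "tx": 7.5, "ty": 0, "tz": 0, "roll": -0.05}, {"gripper": 1, "tx": 7.5, "ty": 0, "tz": 0, "roll": -0.05}]}}

```text
time: 10.88
eef_pos: [584.7, -20.5, 73.4]
tcp_rot: [3.141, 0.007, -0.173]
wrist_force: [-12.4, 1.1, 10.6]
grip_width: 0.1
```

Run:
```python
from h import *
st()
for n in ('wrist','side'):
    c,p,d=cam(n);print(door(cloud(c,d)))
for th in (0,-.03): print(th,dr(th,0))
```

```text
t 10.88 world [584.7 -20.5  73.4] rack [-31.1 -37.5] yaw -0.018 F [-12.4   1.1  10.6] Frack [-12.4  -0.8] w 0.1
(np.float64(0.031171597202532063), array([-8.17578498, 27.68769578]), 10418, array([-39.2661351 , -48.45281167]), array([-1.20889544, 60.93126482]))
(np.float64(0.19232092147417948), array([ -7.29495027, -80.21302257]), 58, array([ -22.66640633, -114.6768166 ]), array([  3.22508369, -40.75544054]))
0 {'tx': 7.1, 'ty': 0.4, 'tz': -1.6, 'roll': -0.019}
-0.03 {'tx': 11.6, 'ty': 0.7, 'tz': -1.6, 'roll': -0.049}
```

{"api": "step_arm", "payload": {"commands": [{"gripper": 1, "tx": 1.5, "ty": 0, "tz": 0, "roll": -0.01}, {"gripper": 1, "tx": 3, "ty": 0, "tz": 0, "roll": -0.018}, {"gripper": 1, "tx": 3, "ty": 0, "tz": 0, "roll": -0.018}, {"gripper": 1, "tx": 3, "ty": 0, "tz": 0, "roll": -0.018}]}}

```text
time: 11.32
eef_pos: [584.6, -20.7, 73.3]
tcp_rot: [3.141, 0.013, -0.156]
wrist_force: [-22.8, 2.1, 20.4]
grip_width: 0.1
```

Run:
```python
from h import *
st()
ims=[]
for n in ('wrist','scene','side'):
    c,p,d=cam(n);X=cloud(c,d);print(door(X),plate(X));ims.append(p)
cv2.imwrite('pics/e1.png',np.hstack([cv2.resize(ims[1][190:310,285:435],(375,300),interpolation=cv2.INTER_CUBIC),cv2.resize(ims[2][110:230,310:460],(375,300),interpolation=cv2.INTER_CUBIC)]))
```

```text
t 11.32 world [584.6 -20.7  73.3] rack [-31.2 -37.8] yaw -0.001 F [-22.8   2.1  20.4] Frack [-22.9  -1.4] w 0.1
(np.float64(0.03149851088852785), array([-8.18045148, 27.7751973 ]), 10480, array([-38.94333562, -48.66163819]), array([-1.26072462, 60.44643572])) (array([105.20814624,  14.50355285]), 5155)
(np.float64(0.008745227721575377), array([-4.93777593, 17.60024322]), 220, array([ -13.94343152, -111.03275054]), array([  3.77485531, 116.99811911])) (array([104.94912144,  12.72080418]), 398)
(np.float64(0.1145875523817254), array([ -6.59677282, -82.50249306]), 56, array([ -21.82240091, -109.42287449]), array([  3.32721635, -47.08199937])) (array([101.6985863 ,  11.24086072]), 166)
```

View pics/e1.png

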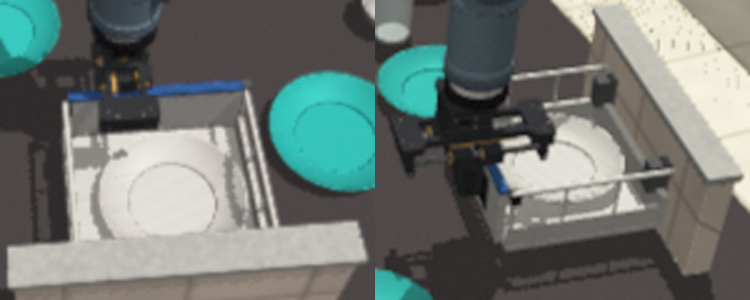

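The force rose to 23 N with no motion. Both views show the door flush with the rack front, its blue edge meeting the right wall, and the plate inside. I'll back off and check.

{"api": "step_arm", "payload": {"commands": [{"gripper": 1, "tx": -10, "ty": 0, "tz": 0, "roll": 0}, {"gripper": 1, "tx": -25, "ty": 0, "tz": 0, "roll": 0}, {"gripper": 1, "tx": -60, "ty": 0, "tz": 0, "roll": 0}, {"gripper": 1, "tx": -90, "ty": 0, "tz": -30, "roll": 0}, {"gripper": 1, "tx": -110, "ty": 0, "tz": -60, "roll": 0}, {"gripper": 1, "tx": -130, "ty": 0, "tz": -100, "roll": 0}, {"gripper": 1, "tx": -150, "ty": 0, "tz": -130, "roll": 0}, {"gripper": 1, "tx": -150, "ty": 0, "tz": -130, "roll": 0}]}}

```text
time: 12.13
eef_pos: [442.9, 2.7, 208.7]
tcp_rot: [-3.138, -0.007, -0.156]
wrist_force: [0.4, -0.7, 0.5]
grip_width: 0.2
```

Run:
```python
from h import *
st()
ims=[]
for n in ('wrist','scene','side'):
    c,p,d=cam(n);X=cloud(c,d);print(n,plate(X));ims.append(p)
    h=cv2.cvtColor(p,cv2.COLOR_BGR2HSV);q=rack(X)
    m=(h[...,0]>100)&(h[...,0]<125)&(h[...,1]>120)&(abs(X[...,2]-117)<6)&(abs(q[...,1])<130)&(abs(q[...,0])<60)
    P=q[m]
    if len(P)>10:
        f=np.polyfit(P[:,1],P[:,0],1);print(' door angle',-np.arctan(f[0]),'x at hinge/edge',np.polyval(f,[112,-103]),len(P))
    ims[-1]=p
cv2.imwrite('pics/e2.png',np.hstack([cv2.resize(ims[1],(400,250)),cv2.resize(ims[2][110:230,310:460],(313,250),interpolation=cv2.INTER_CUBIC)]))
a=np.load('scene0.npz')['p'].astype(int);df=(abs(ims[1].astype(int)-a).max(-1)>60).astype(np.uint8)
n,l,s,_=cv2.connectedComponentsWithStats(df);print([tuple(x) for x in s[1:].tolist() if x[4]>25])
```

```text
t 12.13 world [442.9   2.7 208.7] rack [-174.7  -36.5] yaw -0.001 F [ 0.4 -0.7  0.5] Frack [ 0.5 -0.6] w 0.2
wrist (array([68.98320174,  9.28003507]), 2869)
 door angle 0.00301843956590197 x at hinge/edge [-9.71042536 -9.06145888] 5681
scene (array([103.5539364 ,  12.48006951]), 433)
 door angle 0.00033716978209678226 x at hinge/edge [-5.92733451 -5.85484301] 245
side (array([101.09021223,  10.06497373]), 280)
 door angle -0.0025995175666246426 x at hinge/edge [-7.09159566 -7.65049319] 141
[(280, 0, 23, 26, 388), (322, 0, 19, 39, 466), (342, 0, 6, 8, 29), (460, 4, 56, 77, 1406), (318, 14, 37, 71, 671), (272, 31, 9, 45, 223), (291, 35, 21, 8, 46), (322, 40, 8, 15, 64), (314, 42, 7, 12, 29), (458, 47, 13, 8, 52), (301, 65, 10, 7, 28), (317, 123, 21, 22, 236), (351, 174, 33, 48, 177), (258, 181, 43, 37, 776), (312, 223, 70, 21, 798), (372, 241, 5, 11, 32), (318, 245, 5, 19, 45), (376, 261, 6, 16, 47), (325, 265, 31, 15, 98), (322, 268, 8, 17, 52)]
```

View pics/e2.png

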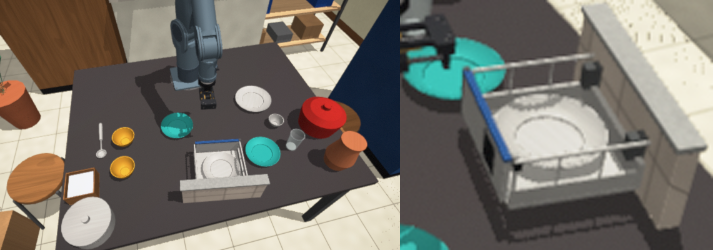

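The final view shows the door shut, the plate inside the rack, the other tableware where it was and the arm clear.

```bash
python3 -c "
from h import *
print(r.sign_off())"
```

```text
the job is handed in; nothing more can be done
None
```

The plate is pushed home against the back stop and the door is shut. I handed the job in at about 12.3 s of the 54 s allowed.

- **Plate:** I pushed it in with the closed fingertips while the door stood open, until it stopped with about 15 N of push and almost no further travel. It measured x = 103.6 mm (scene camera) and 101.1 mm (side camera), against 105 mm when fully home. I put the 1.5–4 mm shortfall down to camera and frame error, because the push had met a firm stop. It sits about 10–12 mm left of the middle, inside the side walls, and stayed flat.
- **Door:** I pushed it shut by its pad, slowing to roughly 0.1 rad/s at the end, until it met a rigid stop at about 23 N. After the arm backed off, the door angle read 0.003 (wrist), 0.000 (scene) and -0.003 rad (side).
- **Other tableware:** Comparing scene images from before and after showed changes only at the arm, its shadows, the door and the plate. The bystanders did not move.

**Checks that disagreed:**
- While the fingers were still on the pad, the wrist camera read 0.03 rad and the side camera about 0.11 rad for the door. The gripper was blocking the view, and both went to about 0 once it was clear.
- The last wrist-camera plate reading (x = 69 mm) was wrong, most likely because the shut door in that view threw off the fit, so I ignored it.

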